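# Slide the oil bottle home into its counter bay

### The arm

A 7-joint arm with a two-finger parallel gripper is mounted at the origin on the work surface. World frame = base frame: x ahead of the robot, y to its left, z up, the work surface at z = 0. Lengths are in m, angles in rad, forces in N, time in s.
With the tool pointing down it reaches from about 0.4 to 0.75 m from the base axis. Payload 19.5 kg.
Tool frame: the origin (TCP) lies midway between the tips of the shut fingers; the grasp point (between the pads) lies manip.grip_depth behind it (manip.grip_depth is the distance from the TCP to the grasp point, in m); z points along the fingers, y is the line along which they close (so a half turn about z gives the same grasp; the last joint's range is limited). The gripper opens to 85 mm and grips with 20 to 120 N. Pads are 22 mm wide; open, the fingers measure 114 mm over their backs; the gripper's body (76 mm by 85 mm) begins 54 mm behind the grasp point. The pads swing forward as they close: fully open they stand 13 mm farther back than shut.
Start: joints at [1.167, 0.707, -0.028, 1.485, 0.022, 0.951, -0.075], TCP at [0.204, -0.538, 0.209] pointing down, gripper open.
Joint ranges: [-2.71, 2.71], [-0.32, 2.16], [-1.57, 1.52], [0, 2.45], [-1.46, 4.6], [0, 2.02], [-2.83, 2.83]. Speed limits (rad/s): [1.89, 1.89, 2.57, 2.57, 3.01, 3.01, 3.01].

### API

Orientations are given as a unit quaternion [x, y, z, w].
In Python, from rig import manip, vision, ticket gives the robot as it stands.
- The arm moves only by the tool jog_arm, never from a script. Its arguments are lists of equal length, an entry for each row: "dp": the shift along the world's x, y, z in m, a list of three; "yaw": the turn about the world's z in rad. A call has 1 to 20 rows; each row shifts and turns the commanded pose from where the row before left it; what a row does not reach is not made up. A row lasts 1/12 s, in which the tool goes at most 41.7 mm and 7.16 degrees, less where a joint would pass 70% of its speed; a pose out of reach is approached as far as the arm can. A call is refused whole if a number of a shift passes 0.0417 or a number of a turn 0.125, either way. A call with a gripper value outside its range is refused whole. "gripper" is the opening in per cent of the stroke, from 0 (shut) to 100 (fully open), set as the call begins (left out, the last holds). The fingers move at their own pace and stop on an object; "squeeze" is the grip in N (left out, the last holds). Time passes only in rows, so rows that do not move let the fingers close. It gives the time, the measured TCP pose, the force, the opening and the grip force at its end, in the units of the state.
- manip.observe(): the state, without advancing time (a new reading comes with each control period).
- vision.grab_frame(name): name is "scene" or "top" or "wrist"; returns a dict with "image" (400x640x3 uint8, red, green, blue), "range_z" (400x640 float32, m along the optical axis (not along the pixel's ray), 0 where there is no reading), "K" (3x3 intrinsics, pixels), "dist" ([k1, k2, p1, p2, k3] as OpenCV has them; the pictures are not rectified), "T" (4x4, takes a point from camera to world coordinates); the wrist camera has in their place "T_tool_cam" (4x4, takes a point from camera to tool coordinates, whose origin is the TCP and whose axes are the flange's). Camera axes: x right, y up, looking along -z (the intrinsics and any distortion apply to the point x, -y, -z); pixel columns grow to the right and rows downward; lengths in m; the calibration is good to about 2 mm. A picture is of the moment at which its call begins: read the wrist's pose just before it.
- ticket.hand_in(): hands the job in; it is judged then, once.
The state is a dict: "t": time; "q": joint angles; "joint_vel": joint speeds; "effort": joint torques, N m; "tool_pos": TCP position; "orientation": TCP orientation; "wrist_force": force on the tool from outside, world axes, zero at the start; "torque": the same for the moment, N m; "grip_width": opening from 0.0 (shut) to 1.0 (fully open); "grip_force": force on a finger pad.
Only numpy, scipy, OpenCV 4.12 (cv2) and the standard library are available. Lean on these libraries where they do the work, as an engineer would, in place of code of your own. Each camera call takes 0.05 s, during which the arm holds its last target. There are 200 camera calls.

### The job

The tall orange squeeze bottle has been left out on the fastener counter. Push it gently, low on its body so that it slides without tipping, across the counter into the free bay of the low blue rack (the one with the yellow patch) until it stands upright against the bay's back wall. Never lift or squeeze it, and leave the tins and the other things on the counter where they are.

Things in the scene. Friction and masses are not known exactly. Their poses are not given: they have to be found in the camera images.
- bottle: tall orange plastic squeeze bottle standing loose on the counter, about 0.3 kg, 210 mm tall: round body 44 mm in diameter up to 85 mm, with a white band, shoulder to a 24 mm black collar at 112 to 132 mm, then a slim white nozzle. Origin at the centre of its underside, z up; its yaw means nothing. Pushed within about 30 mm of the counter it slides; well above that it tips
- rack: low blue rack fixed to the counter, 30 mm high. Three bays in a row along its x, at x = -68, 0, +68 mm, open above and on the +y side, no floor; things slide in along -y. Each bay is 60 mm wide between 8 mm side walls, 46 mm deep. Origin on the counter, middle of the open side: side walls end at y = 0, back wall's face at y = -46 mm. Place and yaw vary
- patch: yellow round flat patch 40 mm in diameter, painted on the counter in the free bay (a different bay from run to run), centred between the bay's side walls and 23 mm in front of its back wall; axes parallel to the rack's. The bottle's underside centre belongs over it (standing against the back wall it is 1 mm past it)
- tin_a: green round tin, 45 mm in diameter, 58 mm high, loose, standing in one of the other two bays; leave it. Origin at the centre of its underside
- tin_b: red round tin, 45 mm in diameter, 58 mm high, loose, standing in one of the other two bays; leave it. Origin at the centre of its underside
- carton: cardboard box 90 x 60 x 50 mm, loose on the left of the counter; leave it. Origin at the centre of its underside
- screwdriver: screwdriver with a red handle, about 200 mm long, lying on the right near side of the counter; leave it
- spray: blue and white spray can, 52 mm in diameter, 170 mm high, loose on the right at the back of the counter; leave it. Origin at the centre of its underside
- collar: steel ring 48 mm in diameter, 20 mm high, lying at the back of the counter; leave it. Origin at the centre of its underside

How it is judged:
At the end, for the whole second after the job is handed in: The bottle stands upright and at rest on the counter in the free bay, between its side walls, within 7 mm of touching the back wall (x of bottle in the frame of patch between -0.012 and 0.012 m and y of bottle in the frame of patch between -0.006 and 0.006 m and angle between bottle's own z axis and vertical below 0.05 rad and height (world z) of bottle below 0.004 m and linear speed of bottle below 0.01 m/s).
It fails at once if the bottle is tipped (leans more than 17 degrees) (angle between bottle's own z axis and vertical above 0.3 rad).
It fails at once if the bottle is lifted off the counter (height (world z) of bottle above 0.012 m).
It fails at once if the bottle is touched by the fingers on its upper half (grasp point more than 100 mm above the counter) (contact force between the fingers and bottle above 0.3 N and height (world z) of the grasp point above 0.1 m).
It fails at once if the bottle is squeezed or rammed (more than 20 N from the fingers) (contact force between the fingers and bottle above 20 N).
It fails at once if a tin or another thing on the counter is disturbed (moved more than 15 mm) (distance of any of tin_a, tin_b, carton, screwdriver, spray, collar from where it was at the start of the episode above 0.015 m).
It also fails if it takes over 69 s, if anything falls off the work surface, if the arm or the gripper's body presses on something with over 40 N, if the wrist force passes 120 N, or if a joint passes its speed limit or range.

## Working session

There is one attempt and no reset: what is moved stays moved. The work goes in short steps, Python scripts to look and compute and a tool call to move; the robot and the scene stay as the last step left them, time stands still between calls to the robot, and variables do not carry over. Pictures are saved under pics/ and viewed, at most 10 in all, crops included, and the job is handed in when it is done.

Besides the shell and the picture viewer there is one more tool, called after "Call:" as a command line: name --pt "numbers of a row" for each row, then --argument value for the rest. jog_arm: Moves the arm, as the interface text tells. Its arguments: {"type":"object","properties":{"dp":{"type":"array","items":{"type":"array","items":{"type":"number"}}},"yaw":{"type":"array","items":{"type":"number"}},"gripper":{"type":"number"},"squeeze":{"type":"number"}},"required":["dp","yaw"]}

```bash
mkdir -p pics; cat > h.py <<'E'
import numpy as np, cv2
from rig import manip, vision, ticket
def pts(f):
    K=np.array(f["K"],float);d=np.array(f["dist"],float);h,w=f["range_z"].shape
    u,v=np.meshgrid(np.arange(w),np.arange(h))
    n=cv2.undistortPoints(np.stack([u,v],-1).reshape(-1,1,2).astype(float),K,d).reshape(h,w,2)
    z=f["range_z"]; P=np.stack([n[...,0]*z,-n[...,1]*z,-z,np.ones_like(z)],-1)
    return (P@np.array(f["T"]).T)[...,:3]
E
python3 - <<'E'
from h import *
s=manip.observe();print(s,manip.grip_depth)
f=vision.grab_frame("top");g=vision.grab_frame("scene")
np.savez("f.npz",**{k:np.array(v) for k,v in f.items()})
cv2.imwrite("pics/top.png",f["image"][...,::-1]);cv2.imwrite("pics/scene.png",g["image"][...,::-1])
P=pts(f);hsv=cv2.cvtColor(f["image"],cv2.COLOR_RGB2HSV)
for n,lo,hi in [("orange",(5,150,80),(18,255,255)),("yellow",(22,120,80),(35,255,255)),("green",(40,80,40),(85,255,255)),("blue",(95,100,40),(130,255,255)),("red",(0,150,60),(4,255,255))]:
    m=cv2.inRange(hsv,lo,hi)
    c,l,st,ce=cv2.connectedComponentsWithStats(m)
    for i in range(1,c):
        if st[i,4]>40:
            p=P[(l==i)&(f["range_z"]>0)]
            print(n,st[i],ce[i].round(0),np.median(p,0).round(4),p.min(0).round(3),p.max(0).round(3))
E
```

```text
{'t': 0.0, 'q': array([ 1.16730017,  0.70709146, -0.02761202,  1.48497399,  0.02199533,
        0.95088315, -0.07552539]), 'joint_vel': array([-0.00089978, -0.00023071,  0.00132014, -0.00068341,  0.00110395,
       -0.00056649, -0.00048669]), 'effort': array([-2.01290409e-04, -8.83209300e+01,  1.23449709e+00, -2.36166590e+01,
        1.68897602e-02,  6.60653706e-03,  3.56436101e-05]), 'tool_pos': array([ 0.20342605, -0.53752322,  0.20894003]), 'orientation': array([ 9.83685276e-01,  1.79897194e-01, -1.10512848e-04, -5.15097014e-04]), 'wrist_force': array([ 0.00078188, -0.60423551, -0.34103591]), 'torque': array([-0.00114969, -0.02116305, -0.01755258]), 'grip_force': 0.0, 'grip_width': 1.0006475675816509} 0.0187
orange [269 171  15  15 104] [277. 179.] [0.5872 0.093  0.0991] [0.574 0.08  0.075] [0.611 0.119 0.109]
yellow [155 101  29   3  59] [168. 102.] [0.8223 0.4237 0.03  ] [0.82  0.381 0.013] [0.824 0.458 0.042]
yellow [319 102  27   3  80] [332. 103.] [ 0.8233 -0.0604  0.0217] [ 0.822 -0.099  0.007] [ 0.825 -0.022  0.038]
yellow [377 173  13  13 130] [383. 179.] [ 5.990e-01 -2.15
[... 1629 characters left out ...]
] [394. 221.] [ 0.4862 -0.2495  0.0297] [ 0.426 -0.265  0.017] [ 0.531 -0.206  0.038]
red [237 101  26   4  51] [250. 103.] [0.8227 0.1818 0.0259] [0.821 0.147 0.003] [0.825 0.22  0.037]
red [399 102  29   3  65] [413. 103.] [ 0.8235 -0.3024  0.0265] [ 0.821 -0.34   0.003] [ 0.826 -0.259  0.043]
red [ 80 127  24  26 135] [ 89. 141.] [0.689  0.6123 0.1075] [0.672 0.608 0.021] [0.726 0.618 0.161]
red [ 69 145  10  37 179] [ 72. 161.] [0.6306 0.6136 0.2021] [0.574 0.61  0.165] [0.663 0.619 0.211]
red [ 90 188  13  15  41] [ 98. 193.] [0.5554 0.6108 0.0356] [0.527 0.608 0.022] [0.563 0.614 0.1  ]
red [ 78 201  24  20 152] [ 88. 213.] [0.4925 0.6125 0.1037] [0.474 0.607 0.018] [0.523 0.618 0.16 ]
```

View pics/top.png

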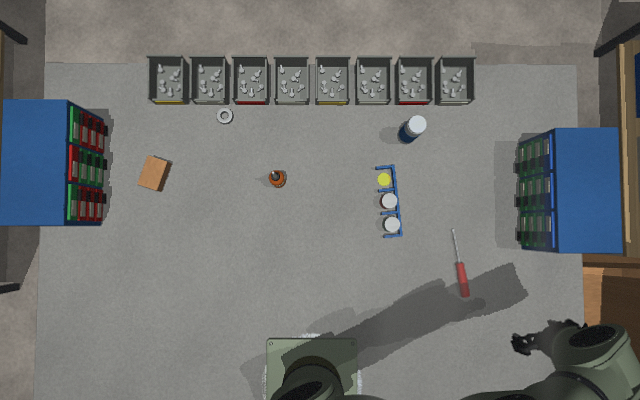

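View pics/scene.png

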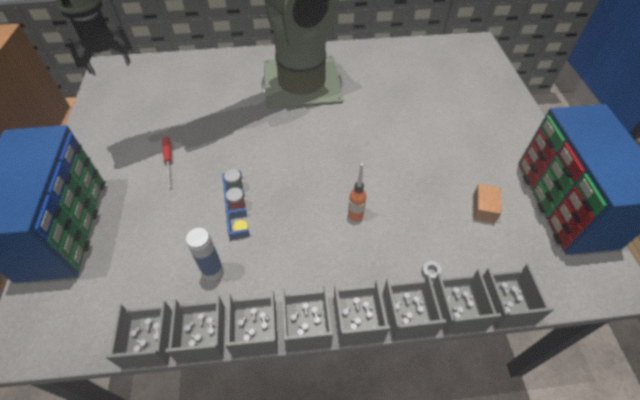

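The top view shows the bottle at px (277,179), the yellow patch at (383,179) in the far end bay of the rack, which opens left (+y), and tins at (389,201) and (391,224). The spray is at (413,128). In the scene view the bottle is at (357,205) and the patch at (239,226). Next I'll measure the bottle axis, the rack yaw and the shape of the fingers.

```bash
python3 - <<'E'
from h import *
from scipy.optimize import least_squares
f=vision.grab_frame("top");g=vision.grab_frame("scene");w=vision.grab_frame("wrist")
cv2.imwrite("pics/wrist.png",w["image"][...,::-1])
print(np.array(w["T_tool_cam"]).round(3), f["T"][:3,3],g["T"][:3,3])
for n,fr in(("top",f),("scene",g)):
    P=pts(fr);hsv=cv2.cvtColor(fr["image"],cv2.COLOR_RGB2HSV);ok=fr["range_z"]>0
    roi=ok&(abs(P[...,0]-.59)<.08)&(abs(P[...,1]-.095)<.08)&(P[...,2]>.012)&(P[...,2]<.082)
    p=P[roi];r=least_squares(lambda c:np.hypot(p[:,0]-c[0],p[:,1]-c[1])-.022,[.59,.095],loss="soft_l1",f_scale=.002)
    print(n,"bottle body",len(p),r.x,np.sqrt(np.mean(r.fun**2)))
    q=P[ok&(abs(P[...,0]-.59)<.08)&(abs(P[...,1]-.095)<.08)&(P[...,2]>.115)]
    print(" top pts",len(q),np.median(q,0),q[:,2].max())
    y=cv2.inRange(hsv,(22,120,80),(35,255,255))>0
    p=P[y&ok&(abs(P[...,0]-.6)<.06)&(abs(P[...,1]+.215)<.06)];print(" patch",len(p),p.mean(0),p.min(0),p.max(0))
    b=cv2.inRange(hsv,(95,100,40),(130,255,255))>0
    p=P[b&ok&(P[...,2]>.022)&(P[...,2]<.036)&(P[...,0]>.4)&(P[...,0]<.66)&(P[...,1]<-.15)&(P[...,1]>-.3)]
    # back wall = most negative y cluster
    m=np.ones(len(p),bool);L=np.polyfit(p[:,0],p[:,1],1)
    for _ in range(15):
        e=p[:,1]-np.polyval(L,p[:,0]);m=e<np.percentile(e,15)+.010;L=np.polyfit(p[m,0],p[m,1],1)
    print(" rack line",len(p),m.sum(),L,"yaw slope",np.arctan(L[0]),p.min(0),p.max(0), "at patch",np.polyval(L,.599))
E
```

```text
[[ 0.001  0.959  0.282  0.071]
 [ 1.    -0.001 -0.001  0.002]
 [-0.001  0.282 -0.959 -0.165]
 [ 0.     0.     0.     1.   ]] [4.49775265e-01 6.63006866e-04 1.46125077e+00] [ 1.21798061 -0.06647977  0.92932657]
top bottle body 39 [0.5952173  0.10013263] 0.0003211732011255483
 top pts 65 [0.59211317 0.09749569 0.13204371] 0.2118989097287045
 patch 130 [ 5.99460917e-01 -2.15548110e-01  3.60039044e-04] [ 0.58094983 -0.23284483 -0.00790054] [ 0.61772911 -0.19612793  0.00892594]
 rack line 307 163 [ 0.11369215 -0.30987445] yaw slope 0.11320605838389054 [ 0.4263469  -0.26406505  0.02205291] [ 0.63773315 -0.18979922  0.03586373] at patch -0.24177284788650566
scene bottle body 253 [0.59471618 0.1007883 ] 0.0009235029315869951
 top pts 152 [0.59880245 0.0993804  0.13774394] 0.21037225734932674
 patch 76 [ 5.95642517e-01 -2.15643281e-01 -2.75467491e-05] [ 0.58444954 -0.23138137 -0.00361787] [ 0.60780985 -0.19833434  0.00308664]
 rack line 118 85 [ 0.11859522 -0.31111832] yaw slope 0.11804385732398759 [ 0.45730467 -0.25688343  0.02575567] [ 0.64017422 -0.19712776  0.03362248] at patch -0.2400797854230351
```

View pics/wrist.png

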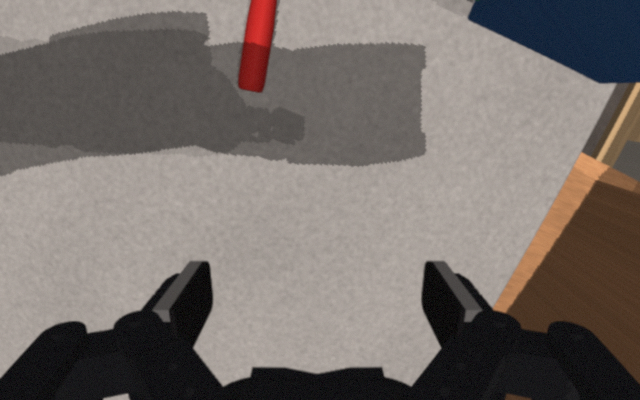

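The wrist view shows both fingers: pads at about (195,290) and (440,290), outer links at (60,340) and (575,340). The palm sits only 73 mm above the TCP, so it would hit the bottle if I pushed with the pads. I plan to push with the outer back of one open finger, so I'm checking its profile from the range data.

```bash
python3 - <<'E'
from h import *
w=vision.grab_frame("wrist");w["T"]=w["T_tool_cam"];P=pts(w);ok=(w["range_z"]>0)&(w["range_z"]<.2)
p=P[ok];print(len(p),p.min(0),p.max(0))
for z0 in np.arange(-.11,.02,.01):
    for s in(-1,1):
        q=p[(p[:,2]>=z0)&(p[:,2]<z0+.01)&(p[:,1]*s>0)]
        if len(q)>5:print(f"z {z0:.2f} s{s} n{len(q)} y {np.percentile(q[:,1],[1,99]).round(3)} x {np.percentile(q[:,0],[1,99]).round(3)}")
E
```

```text
40926 [-0.01268009 -0.07321908 -0.11503878] [0.13151249 0.19658915 0.06087549]
z -0.11 s-1 n6250 y [-0.069 -0.001] x [0.008 0.018]
z -0.11 s1 n6702 y [0.001 0.073] x [0.008 0.018]
z -0.10 s-1 n4671 y [-0.071 -0.001] x [-0.006  0.017]
z -0.10 s1 n4835 y [0.001 0.075] x [-0.006  0.017]
z -0.09 s-1 n4587 y [-0.071 -0.037] x [-0.008  0.014]
z -0.09 s1 n4511 y [0.041 0.075] x [-0.008  0.014]
z -0.08 s-1 n928 y [-0.063 -0.04 ] x [0.001 0.014]
z -0.08 s1 n888 y [0.044 0.067] x [0.001 0.014]
z -0.07 s-1 n1026 y [-0.054 -0.04 ] x [-0.01   0.011]
z -0.07 s1 n1057 y [0.044 0.058] x [-0.01   0.011]
z -0.06 s-1 n1037 y [-0.054 -0.04 ] x [-0.011  0.011]
z -0.06 s1 n993 y [0.044 0.058] x [-0.011  0.011]
z -0.05 s-1 n736 y [-0.054 -0.04 ] x [-0.011  0.011]
z -0.05 s1 n782 y [0.044 0.058] x [-0.011  0.011]
z -0.04 s-1 n170 y [-0.045 -0.04 ] x [-0.011  0.011]
z -0.04 s1 n169 y [0.044 0.049] x [-0.011  0.011]
```

The open finger's outer knuckle (|y| about 72 mm at z = -0.09) sticks out past the finger back (56 mm), so it would touch the bottle too high. I'll measure the shut profile too while starting to travel.

Call:
jog_arm --pt "0.005 0.01 0.03" --pt "0.02 0.02 0.03" --pt "0.025 0.03 0.02" --pt "0.025 0.03 0.01" --pt "0.025 0.03 0" --pt "0.025 0.03 0" --pt "0.025 0.03 0" --pt "0.025 0.03 0" --pt "0.025 0.03 0" --pt "0.025 0.03 0" --pt "0.02 0.035 0" --pt "0.015 0.035 0" --pt "0.01 0.035 0" --pt "0 0.035 0" --pt "0 0.035 0" --pt "0 0.02 0" --yaw '[0,0,0,-0.03,-0.03,-0.03,-0.03,-0.03,-0.03,-0.03,-0.03,-0.03,-0.03,0,0,0]' --gripper 0

```text
t: 1.63
tool_pos: [0.4721, -0.0705, 0.2984]
orientation: [0.999, 0.032, 0.0, -0.001]
wrist_force: [0.9, 0.7, -0.3]
grip_width: 0.004
grip_force: 0.0
```

```bash
cat > prof.py <<'E'
from h import *
import sys
s=manip.observe();print(s["t"],s["tool_pos"],s["orientation"],s["grip_width"])
w=vision.grab_frame("wrist");cv2.imwrite("pics/%s.png"%sys.argv[1],w["image"][...,::-1])
w["T"]=w["T_tool_cam"];P=pts(w);p=P[(w["range_z"]>0)&(w["range_z"]<.2)]
for z0 in np.arange(-.12,.02,.01):
    q=p[(p[:,2]>=z0)&(p[:,2]<z0+.01)]
    if len(q)>5:print(f"z {z0:.2f} n{len(q)} y {np.percentile(q[:,1],[1,99]).round(3)} x {np.percentile(q[:,0],[1,99]).round(3)}")
E
python3 prof.py shut
```

```text
1.6333 [ 0.47214235 -0.07051951  0.29839187] [ 9.99473162e-01  3.24497731e-02  2.33760805e-05 -6.39761210e-04] 0.0037803683664478804
z -0.12 n1016 y [-0.055  0.059] x [0.014 0.019]
z -0.11 n11018 y [-0.057  0.06 ] x [0.007 0.018]
z -0.10 n10781 y [-0.05   0.053] x [-0.001  0.018]
z -0.09 n6263 y [-0.042  0.046] x [-0.008  0.018]
z -0.08 n7565 y [-0.035  0.038] x [-0.008  0.014]
z -0.07 n2058 y [-0.027  0.03 ] x [-0.009  0.014]
z -0.06 n1096 y [-0.011  0.015] x [-0.01   0.012]
z -0.05 n899 y [-0.012  0.015] x [0.007 0.012]
z -0.04 n731 y [-0.011  0.015] x [0.007 0.012]
z -0.03 n142 y [-0.009  0.013] x [0.007 0.012]
```

View pics/shut.png

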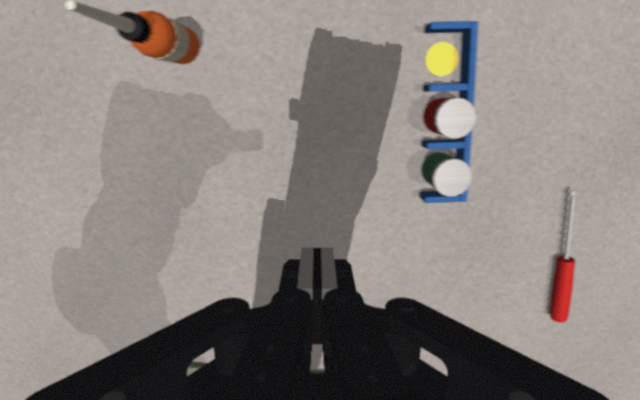

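The shut-finger view shows the bottle at (150,40), the patch at (442,58), the two tins, and the screwdriver at (562,260). Knuckles flare outward higher up. I'll open the gripper and profile its body from the scene and top cameras.

Call:
jog_arm --pt "0 0 0" --pt "0 0 0" --pt "0 0 0" --pt "0 0 0" --pt "0 0 0" --pt "0 0 0" --pt "0 0 0" --pt "0 0 0" --yaw '[0,0,0,0,0,0,0,0]' --gripper 100

```text
t: 2.35
tool_pos: [0.4723, -0.0744, 0.2984]
orientation: [1.0, 0.031, 0.0, -0.0]
wrist_force: [-0.4, -0.1, -1.1]
grip_width: 1.002
grip_force: 0.0
```

```bash
cat > body.py <<'E'
from h import *
from scipy.spatial.transform import Rotation as R
import sys
s=manip.observe();Rt=R.from_quat(s["orientation"]);print(s["t"],s["tool_pos"],s["grip_width"])
for n in("scene","top"):
    f=vision.grab_frame(n);P=pts(f)
    q=Rt.inv().apply(P.reshape(-1,3)-s["tool_pos"]).reshape(P.shape)
    ok=(f["range_z"]>0)&(abs(q[...,0])<.13)&(abs(q[...,1])<.12)&(q[...,2]<.02)&(q[...,2]>-.25)
    for z0 in np.arange(-.25,.02,.015):
        p=q[ok&(q[...,2]>=z0)&(q[...,2]<z0+.015)]
        if len(p)>3:
            print(n,f"{z0:.3f} n{len(p)} y {np.percentile(p[:,1],[2,98]).round(3)} x {np.percentile(p[:,0],[2,98]).round(3)} xmax|y|>30: {p[abs(p[:,1])>.03][:,0].max(initial=-1):.3f}")
    if n=="scene":
        v,u=np.where(ok);c=f["image"][max(0,v.min()-20):v.max()+40,max(0,u.min()-40):u.max()+40]
        cv2.imwrite("pics/body.png",cv2.resize(c[...,::-1],None,fx=min(3.5,790/c.shape[1],590/c.shape[0]),fy=min(3.5,790/c.shape[1],590/c.shape[0])))
E
python3 body.py
```

```text
2.35 [ 0.47226238 -0.07442581  0.29835995] 1.0017399358075687
scene -0.250 n365 y [-0.04   0.043] x [0.013 0.047] xmax|y|>30: 0.044
scene -0.235 n378 y [-0.044  0.046] x [0.005 0.048] xmax|y|>30: 0.037
scene -0.220 n293 y [-0.045  0.046] x [0.009 0.048] xmax|y|>30: 0.037
scene -0.205 n229 y [-0.033  0.034] x [0.011 0.039] xmax|y|>30: 0.023
scene -0.190 n247 y [-0.035  0.036] x [0.01  0.037] xmax|y|>30: 0.025
scene -0.175 n260 y [-0.037  0.035] x [0.009 0.038] xmax|y|>30: 0.023
scene -0.160 n147 y [-0.036  0.036] x [0.006 0.038] xmax|y|>30: 0.023
scene -0.145 n357 y [-0.067  0.066] x [-0.011  0.014] xmax|y|>30: 0.014
scene -0.130 n395 y [-0.068  0.067] x [0.002 0.02 ] xmax|y|>30: 0.014
scene -0.115 n304 y [-0.07  0.07] x [-0.011  0.018] xmax|y|>30: 0.020
scene -0.100 n307 y [-0.072  0.071] x [-0.013  0.016] xmax|y|>30: 0.018
scene -0.085 n104 y [-0.071  0.068] x [-0.009  0.013] xmax|y|>30: 0.015
scene -0.070 n76 y [-0.057  0.055] x [-0.001  0.013] xmax|y|>30: 0.013
scene -0.055 n64 y [-0.056  0.055] x [0.001 0.013] xmax|y|>30: 0.014
scene -0.040 n9 y [-0.051  0.048] x [-0.007  0.011] xmax|y|>30: 0.012
top -0.145 n74 y [-0.068 -0.055] x [-0.012  0.012] xmax|y|>30: 0.013
top -0.130 n18 y [-0.07  -0.054] x [-0.009  0.012] xmax|y|>30: 0.012
top -0.115 n12 y [-0.073 -0.071] x [-0.009  0.011] xmax|y|>30: 0.011
top -0.100 n12 y [-0.074 -0.068] x [-0.012  0.011] xmax|y|>30: 0.012
```

View pics/body.png

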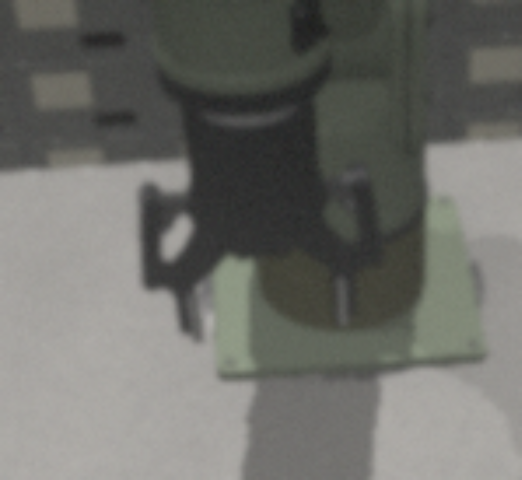

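The gripper body is round, about 38 mm in radius, and starts about 125 mm above the open tips. The tips show at tool z = -0.034, and the knuckles reach |y| = 72 mm. Next I'll map the x extent of the finger side over (z, y).

```bash
python3 - <<'E'
from h import *
w=vision.grab_frame("wrist");w["T"]=w["T_tool_cam"];P=pts(w);ok=(w["range_z"]>0)&(w["range_z"]<.2)
p=P[ok];p=p-[0,.002,0]
ys=np.arange(.036,.084,.004);print("mm; rows z, cols y",(ys*1e3).round())
for z0 in np.arange(-.125,-.02,.005):
    print(f"{z0*1e3:.0f}",[ "  .%" if len(q)<4 else "%3d"%round(1e3*np.percentile(q[:,0],95)) for y in ys for q in [p[(p[:,2]>=z0)&(p[:,2]<z0+.005)&(abs(p[:,1])>=y)&(abs(p[:,1])<y+.004)]]])
# check wrist calibration on the counter
s=manip.observe();from scipy.spatial.transform import Rotation as R
q=R.from_quat(s["orientation"]).apply(P.reshape(-1,3))+s["tool_pos"];m=(w["range_z"].ravel()>.4);print("counter z",np.percentile(q[m][:,2],[20,50,80]))
hsv=cv2.cvtColor(w["image"],cv2.COLOR_RGB2HSV);y=(cv2.inRange(hsv,(22,120,80),(35,255,255))>0).ravel();print("patch wrist",np.median(q[y],0))
E
```

```text
mm; rows z, cols y [36. 40. 44. 48. 52. 56. 60. 64. 68. 72. 76. 80. 84.]
-125 ['  .%', '  .%', '  .%', '  .%', '  .%', '  .%', '  .%', '  .%', '  .%', '  .%', '  .%', '  .%', '  .%']
-120 ['  .%', '  .%', '  .%', '  .%', '  .%', '  .%', '  .%', '  .%', '  .%', '  .%', '  .%', '  .%', '  .%']
-115 ['  .%', '  .%', '  .%', '  .%', '  .%', '  .%', ' 14', ' 13', '  .%', '  .%', '  .%', '  .%', '  .%']
-110 [' 18', '  .%', '  .%', '  .%', '  .%', ' 13', ' 13', ' 13', ' 13', '  .%', '  .%', '  .%', '  .%']
-105 [' 18', ' 17', '  .%', '  .%', '  .%', ' 13', ' 13', ' 13', ' 13', ' 12', '  .%', '  .%', '  .%']
-100 [' 18', ' 17', ' 13', '  .%', '  .%', ' 13', ' 13', ' 13', ' 13', ' 13', '  .%', '  .%', '  .%']
-95 [' 17', ' 13', ' 13', ' 13', '  .%', '  8', ' 13', ' 13', ' 13', ' 13', '  .%', '  .%', '  .%']
-90 [' 13', ' 13', ' 13', ' 13', ' 11', '  8', ' 13', ' 14', ' 14', ' 13', '  .%', '  .%', '  .%']
-85 [' 13', ' 13', ' 14', ' 14', ' 13', '  8', ' 12', ' 13', ' 14', ' 13', '  .%', '  .%', '  .%']
-80 ['  .%', ' 12', ' 13', ' 14', ' 13', ' 12', '  8', '  8', '  .%', '  .%', '  .%', '  .%
[... 572 characters left out ...]
 '  7', '  .%', '  .%', '  .%', '  .%', '  .%', '  .%', '  .%']
-45 ['  .%', ' 11', ' 12', ' 12', '  8', '  .%', '  .%', '  .%', '  .%', '  .%', '  .%', '  .%', '  .%']
-40 ['  .%', '  9', ' 11', '  .%', '  .%', '  .%', '  .%', '  .%', '  .%', '  .%', '  .%', '  .%', '  .%']
-35 ['  .%', '  .%', '  .%', '  .%', '  .%', '  .%', '  .%', '  .%', '  .%', '  .%', '  .%', '  .%', '  .%']
-30 ['  .%', '  .%', '  .%', '  .%', '  .%', '  .%', '  .%', '  .%', '  .%', '  .%', '  .%', '  .%', '  .%']
-25 ['  .%', '  .%', '  .%', '  .%', '  .%', '  .%', '  .%', '  .%', '  .%', '  .%', '  .%', '  .%', '  .%']
counter z [-0.00025867  0.00053656  0.00137017]
patch wrist [ 0.59978233 -0.21775552  0.00116695]
```

The finger sides are nearly flush: the side face is at x≈12 mm and the joint reaches only 14 mm, about 46 mm up. So I'll push along tool x with the side of one open finger. Any lean is then limited to about 3° before the low fingertip takes over, and the nozzle stays about 58 mm off the tool axis, clear of the body. Moving behind the bottle and turning about -90°.

Call:
jog_arm --pt "0.013 0.022 0" --pt "0.013 0.022 0" --pt "0.013 0.022 0" --pt "0.013 0.022 0" --pt "0.013 0.022 0" --pt "0.013 0.022 0" --pt "0.013 0.022 0" --pt "0.013 0.022 0" --pt "0.013 0.022 0" --pt "0.013 0.022 0" --pt "0.013 0.022 0" --pt "0.013 0.022 0" --pt "0.014 0.016 0" --pt "0 0 0" --pt "0 0 0" --yaw '[-0.12,-0.12,-0.12,-0.12,-0.12,-0.12,-0.12,-0.12,-0.12,-0.12,-0.12,-0.12,-0.12,0,0]'

```text
t: 3.75
tool_pos: [0.6226, 0.1713, 0.294]
orientation: [0.78, -0.626, -0.007, 0.005]
wrist_force: [0.6, 0.3, -0.2]
grip_width: 1.001
grip_force: 0.0
```

```bash
python3 - <<'E'
from h import *
s=manip.observe();print(s["q"].round(2),s["tool_pos"],s["orientation"],s["wrist_force"])
E
```

```text
[-0.59  0.89  0.86  1.01 -0.64  1.49 -2.82] [0.62256188 0.17133396 0.29395063] [ 0.77975528 -0.62602619 -0.00720074  0.00458826] [ 0.5893581   0.28221916 -0.20587804]
```

Joint 7 hit its limit, so I'll turn the other way and push with the tool's -x side.

Call:
jog_arm --pt "0 0.003 0" --pt "0 0.003 0" --pt "0 0.003 0" --pt "0 0.003 0" --pt "0 0.003 0" --pt "0 0.003 0" --pt "0 0.003 0" --pt "0 0.003 0" --pt "0 0.003 0" --pt "0 0.003 0" --pt "0 0 0" --pt "0 0 0" --pt "0 0 0" --pt "0 0 0" --pt "0 0 0" --pt "0 0 0" --pt "0 0 0" --pt "0 0 0" --pt "0 0 0" --pt "0 0 0" --yaw '[0.12,0.12,0.12,0.12,0.12,0.12,0.12,0.12,0.12,0.12,0.12,0.12,0.12,0.12,0.12,0.12,0.12,0.12,0.12,0.12]'

```text
t: 5.42
tool_pos: [0.6226, 0.2016, 0.2962]
orientation: [0.864, 0.503, 0.002, 0.008]
wrist_force: [-0.1, -1.2, -0.3]
grip_width: 1.0
grip_force: 0.0
```

Call:
jog_arm --pt "0 0 0" --pt "0 0 0" --pt "0 0 0" --pt "0 0 0" --pt "0 0 0" --pt "0 0 0" --pt "0 0 0" --yaw '[0.12,0.12,0.12,0.12,0.12,0,0]'

```text
t: 6.0
tool_pos: [0.6227, 0.2015, 0.296]
orientation: [0.681, 0.732, 0.004, 0.008]
wrist_force: [0.3, -0.6, -0.1]
grip_width: 1.004
grip_force: 0.0
```

```bash
python3 - <<'E'
from h import *
s=manip.observe();print(s["q"].round(2),s["tool_pos"],s["orientation"],np.degrees(2*np.arctan2(s["orientation"][1],s["orientation"][0])))
E
```

```text
[-0.41  0.78  0.13  1.   -0.08  1.35 -0.23] [0.62274406 0.20153629 0.29600857] [0.68088119 0.73234044 0.00400567 0.00788912] 94.1707488133259
```

Call:
jog_arm --pt "0.004 0 -0.03" --pt "0.004 0 -0.03" --pt "0.004 0 -0.03" --pt "0.004 0 -0.03" --pt "0.004 0 -0.03" --pt "0 0 -0.03" --pt "0 0 -0.03" --pt "0 0 -0.03" --pt "0 0 -0.02" --pt "0 0 -0.01" --pt "0 0 0" --yaw '[0,0,0,0,0,0,0,0,0,0,0]'

```text
t: 6.92
tool_pos: [0.6419, 0.2016, 0.0235]
orientation: [0.681, 0.732, 0.002, 0.007]
wrist_force: [-0.8, -0.3, -0.9]
grip_width: 0.996
grip_force: 0.0
```

Call:
jog_arm --pt "0 0 -0.004" --pt "0 0 -0.004" --pt "0 0 -0.004" --pt "0 0 0" --yaw '[0,0,0,0]'

```text
t: 7.25
tool_pos: [0.6428, 0.2016, 0.013]
orientation: [0.68, 0.733, 0.003, 0.008]
wrist_force: [0.5, -0.1, -0.6]
grip_width: 1.004
grip_force: 0.0
```

```bash
cat > chk.py <<'E'
from h import *
from scipy.spatial.transform import Rotation as R
from scipy.optimize import least_squares
import sys
s=manip.observe();Rt=R.from_quat(s["orientation"]);print(s["t"],s["tool_pos"].round(4),"x-angle",np.degrees(np.arctan2(*Rt.as_matrix()[[1,0],0])),"tool z",Rt.as_matrix()[:,2].round(4),s["wrist_force"].round(1))
bx,by=float(sys.argv[1]),float(sys.argv[2])
for n in("top","scene"):
    f=vision.grab_frame(n);P=pts(f);hsv=cv2.cvtColor(f["image"],cv2.COLOR_RGB2HSV)
    m=(cv2.inRange(hsv,(4,130,60),(18,255,255))>0)&(f["range_z"]>0)&(abs(P[...,0]-bx)<.06)&(abs(P[...,1]-by)<.06)
    m&=(P[...,2]>.01)
    p=P[m&(P[...,2]<.082)]
    if len(p)<8: print(n,"few",len(p));continue
    # cylinder r=22 with lean
    r=least_squares(lambda c:np.hypot(p[:,0]-c[0],p[:,1]-c[1])-.022,[bx,by],loss="soft_l1",f_scale=.002)
    print(n,len(p),"bottle",r.x.round(4),"rms",np.sqrt(np.mean(r.fun**2)).round(4))
    q=P[(f["range_z"]>0)&(abs(P[...,0]-bx)<.06)&(abs(P[...,1]-by)<.02)&(P[...,2]>.15)&(P[...,2]<.22)&(hsv[...,2]>110)&(hsv[...,1]<90)]
    if len(q):t=q[q[:,2]>q[:,2].max()-.02];print("  nozzle top",t.mean(0).round(4),len(t))
    if n=="scene" and len(sys.argv)>3:
        K=np.array(f["K"]);Pi=np.linalg.inv(f["T"])@[bx,by,.08,1];uv,_=cv2.projectPoints(np.array([[Pi[0],-Pi[1],-Pi[2]]]),np.zeros(3),np.zeros(3),K,np.array(f["dist"]));u,v=uv.ravel().astype(int)
        c=f["image"][max(0,v-60):v+60,max(0,u-80):u+80];cv2.imwrite("pics/%s.png"%sys.argv[3],cv2.resize(c[...,::-1],None,fx=4,fy=4,interpolation=cv2.INTER_CUBIC))
E
python3 chk.py .595 .1005 c1
```

```text
7.25 [0.6428 0.2016 0.013 ] x-angle 94.24645429519964 tool z [ 0.0153 -0.0061 -0.9999] [ 0.5 -0.1 -0.6]
top 9 bottle [0.5956 0.1002] rms 0.0003
  nozzle top [0.5947 0.1002 0.2086] 5
scene 13 bottle [0.5947 0.101 ] rms 0.0009
  nozzle top [0.597 0.1   0.202] 18
```

View pics/c1.png

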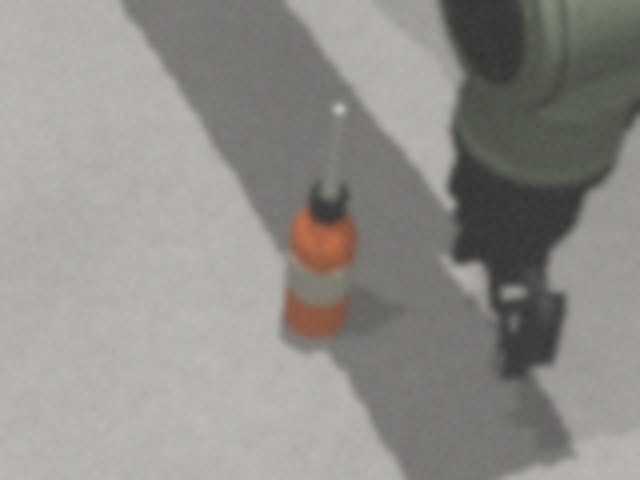

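The scene crop shows the bottle upright at about (320,270) and the finger to its right with its tip at about (510,375), still above the counter. I'll keep descending carefully.

Call:
jog_arm --pt "0 0 -0.004" --pt "0 0 -0.004" --pt "0 0 -0.004" --pt "0 0 -0.002" --pt "0 0 0" --yaw '[0,0,0,0,0]'

```text
t: 7.77
tool_pos: [0.6425, 0.2014, -0.0017]
orientation: [0.68, 0.733, 0.002, 0.007]
wrist_force: [-0.7, 0.2, 0.0]
grip_width: 0.999
grip_force: 0.0
```

Call:
jog_arm --pt "0 0 -0.004" --pt "0 0 -0.004" --pt "0 0 -0.003" --pt "0 0 0" --yaw '[0,0,0,0]'

```text
t: 8.1
tool_pos: [0.6424, 0.2014, -0.0128]
orientation: [0.68, 0.733, 0.002, 0.007]
wrist_force: [-0.4, 0.7, -0.7]
grip_width: 1.002
grip_force: 0.0
```

Call:
jog_arm --pt "0 0 -0.004" --pt "0 0 -0.004" --pt "0 0 -0.002" --pt "0 0 0" --yaw '[0,0,0,0]'

```text
t: 8.43
tool_pos: [0.6425, 0.2015, -0.0226]
orientation: [0.68, 0.733, 0.003, 0.007]
wrist_force: [0.8, -0.5, -0.9]
grip_width: 0.999
grip_force: 0.0
```

Call:
jog_arm --pt "0 0 -0.003" --pt "0 0 -0.003" --pt "0 -0.01 0" --pt "0 -0.015 0" --pt "0 -0.015 0" --pt "0 -0.01 0" --pt "0 -0.006 0" --pt "0 0 0" --yaw '[0,0,0,0,0,0,0,0]'

```text
t: 9.1
tool_pos: [0.6431, 0.1432, -0.0278]
orientation: [0.681, 0.732, 0.003, 0.008]
wrist_force: [0.3, 0.1, -0.0]
grip_width: 1.001
grip_force: 0.0
```

Call:
jog_arm --pt "0 -0.002 0" --pt "0 -0.002 0" --pt "0 -0.002 0" --pt "0 -0.002 0" --pt "0 -0.002 0" --pt "0 -0.002 0" --pt "0 0 0" --yaw '[0,0,0,0,0,0,0]'

```text
t: 9.68
tool_pos: [0.6428, 0.1332, -0.028]
orientation: [0.68, 0.733, 0.003, 0.008]
wrist_force: [-0.1, 1.5, 0.4]
grip_width: 1.002
grip_force: 0.2
```

```bash
python3 chk.py .595 .095 c2
```

```text
9.6833 [ 0.6428  0.1332 -0.028 ] x-angle 94.24279254836043 tool z [ 0.0152 -0.0063 -0.9999] [-0.1  1.5  0.4]
top few 2
scene 40 bottle [0.5941 0.0978] rms 0.001
  nozzle top [0.594  0.0859 0.2023] 20
```

View pics/c2.png

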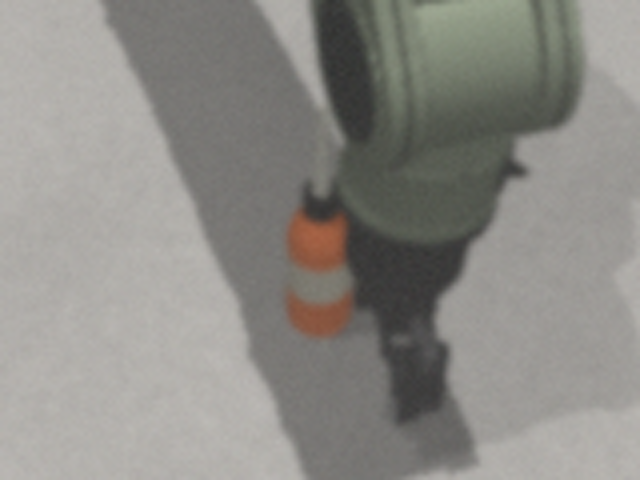

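The crop shows the bottle at about (320,270) still standing, with the finger hidden behind the gripper at about (400,360). The nozzle is leaning by an estimated 3–4°. I'll advance a few mm and check that the lean stops growing.

Call:
jog_arm --pt "0 -0.0015 0" --pt "0 -0.0015 0" --pt "0 -0.001 0" --pt "0 0 0" --yaw '[0,0,0,0]'

```text
t: 10.12
tool_pos: [0.6428, 0.1292, -0.028]
orientation: [0.68, 0.733, 0.003, 0.008]
wrist_force: [0.4, 1.8, -0.5]
grip_width: 1.0
grip_force: 0.2
```

```bash
cat > lean.py <<'E'
from h import *
from scipy.optimize import least_squares
import sys
bx,by=float(sys.argv[1]),float(sys.argv[2])
s=manip.observe();print(s["t"],s["tool_pos"].round(4),s["wrist_force"].round(1))
f=vision.grab_frame("scene");P=pts(f);hsv=cv2.cvtColor(f["image"],cv2.COLOR_RGB2HSV)
m=(cv2.inRange(hsv,(4,120,60),(18,255,255))>0)&(f["range_z"]>0)&(abs(P[...,0]-bx)<.06)&(abs(P[...,1]-by)<.06)
p=P[m&(P[...,2]>.008)&(P[...,2]<.080)]
# leaning cylinder: base x,y and slopes
r=least_squares(lambda c:np.hypot(p[:,0]-c[0]-c[2]*p[:,2],p[:,1]-c[1]-c[3]*p[:,2])-.022,[bx,by,0,0],loss="soft_l1",f_scale=.0015)
print(len(p),"base",r.x[:2].round(4),"slope(deg)",np.degrees(r.x[2:]).round(1))
q=P[(f["range_z"]>0)&(abs(P[...,0]-bx)<.05)&(abs(P[...,1]-by)<.04)&(P[...,2]>.14)&(P[...,2]<.215)&(hsv[...,2]>120)&(hsv[...,1]<50)]
for a,b in((.14,.165),(.165,.19),(.19,.215)):
    t=q[(q[:,2]>=a)&(q[:,2]<b)]
    if len(t):print(" nozzle",len(t),np.median(t,0).round(4),"lean y from base",np.degrees(np.arctan((np.median(t[:,1])-r.x[1])/np.median(t[:,2]))).round(1))
E
python3 lean.py .595 .09
```

```text
10.1167 [ 0.6428  0.1292 -0.028 ] [ 0.4  1.8 -0.5]
69 base [0.5947 0.095 ] slope(deg) [-1.9 -4.3]
 nozzle 15 [0.5972 0.0839 0.1563] lean y from base -4.1
 nozzle 20 [0.5956 0.0824 0.1763] lean y from base -4.1
 nozzle 15 [0.594  0.0817 0.2034] lean y from base -3.7
```

The lean holds at about 4° and the base is now sliding, as predicted. Continuing slowly.

Call:
jog_arm --pt "0 -0.001 0" --pt "0 -0.002 0" --pt "0 -0.003 0" --pt "0 -0.003 0" --pt "0 -0.003 0" --pt "0 -0.003 0" --pt "0 -0.003 0" --pt "0 -0.003 0" --pt "0 -0.003 0" --pt "0 -0.003 0" --pt "0 -0.002 0" --pt "0 -0.001 0" --pt "0 0 0" --yaw '[0,0,0,0,0,0,0,0,0,0,0,0,0]'

```text
t: 11.25
tool_pos: [0.6428, 0.0992, -0.028]
orientation: [0.68, 0.733, 0.003, 0.008]
wrist_force: [-0.2, 1.2, -0.5]
grip_width: 0.998
grip_force: 0.0
```

```bash
python3 lean.py .595 .06
```

```text
11.25 [ 0.6428  0.0992 -0.028 ] [-0.2  1.2 -0.5]
71 base [0.593  0.0651] slope(deg) [-2.2 -5.6]
 nozzle 15 [0.595  0.0548 0.1538] lean y from base -3.8
 nozzle 17 [0.5941 0.0534 0.1759] lean y from base -3.8
 nozzle 14 [0.5926 0.0506 0.2005] lean y from base -4.1
```

Call:
jog_arm --pt "0 -0.002 0" --pt "0 -0.003 0" --pt "0 -0.004 0" --pt "0 -0.004 0" --pt "0 -0.004 0" --pt "0 -0.004 0" --pt "0 -0.004 0" --pt "0 -0.004 0" --pt "0 -0.004 0" --pt "0 -0.004 0" --pt "0 -0.004 0" --pt "0 -0.004 0" --pt "0 -0.004 0" --pt "0 -0.004 0" --pt "0 -0.003 0" --pt "0 -0.002 0" --pt "0 -0.002 0" --pt "0 0 0" --yaw '[0,0,0,0,0,0,0,0,0,0,0,0,0,0,0,0,0,0]'

```text
t: 12.8
tool_pos: [0.6428, 0.0391, -0.028]
orientation: [0.68, 0.733, 0.003, 0.008]
wrist_force: [-0.1, 1.5, -0.8]
grip_width: 1.0
grip_force: 0.0
```

```bash
python3 lean.py .593 0
```

```text
12.8 [ 0.6428  0.0391 -0.028 ] [-0.1  1.5 -0.8]
66 base [0.5909 0.0015] slope(deg) [2.  3.9]
 nozzle 8 [ 0.5944 -0.007   0.158 ] lean y from base -3.1
 nozzle 6 [ 0.5944 -0.0091  0.1725] lean y from base -3.5
```

Call:
jog_arm --pt "0 -0.002 0" --pt "0 -0.003 0" --pt "0 -0.004 0" --pt "0 -0.004 0" --pt "0 -0.004 0" --pt "0 -0.004 0" --pt "0 -0.004 0" --pt "0 -0.004 0" --pt "0 -0.004 0" --pt "0 -0.004 0" --pt "0 -0.004 0" --pt "0 -0.004 0" --pt "0 -0.004 0" --pt "0 -0.004 0" --pt "0 -0.003 0" --pt "0 -0.002 0" --pt "0 -0.002 0" --pt "0 0 0" --yaw '[0,0,0,0,0,0,0,0,0,0,0,0,0,0,0,0,0,0]'

```text
t: 14.35
tool_pos: [0.6428, -0.0209, -0.028]
orientation: [0.68, 0.733, 0.003, 0.008]
wrist_force: [0.7, 1.6, -0.2]
grip_width: 1.0
grip_force: 0.1
```

```bash
python3 lean.py .593 -.06; python3 chk.py .593 -.06 c3
```

```text
14.35 [ 0.6428 -0.0209 -0.028 ] [ 0.7  1.6 -0.2]
63 base [ 0.5912 -0.0556] slope(deg) [ 0.8 -3.6]
14.4 [ 0.6428 -0.0207 -0.028 ] x-angle 94.25160970055383 tool z [ 0.0151 -0.0064 -0.9999] [ 0.3  1.7 -0.6]
top few 0
scene 20 bottle [ 0.5913 -0.0571] rms 0.0008
  nozzle top [ 0.5948 -0.0678  0.155 ] 2
```

View pics/c3.png

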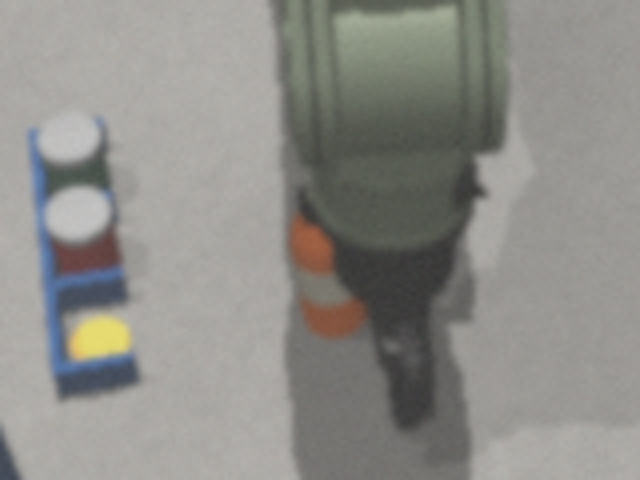

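The crop shows the bottle at about (330,280) with a small bounded lean, and the open bay with its patch ahead at (100,340). The bottle is about 3 mm off the finger centre, so I'll back off gently, re-centre, and view it free.

Call:
jog_arm --pt "0 0.0015 0" --pt "0 0.0015 0" --pt "0 0.0015 0" --pt "0 0.0015 0" --pt "0 0.002 0" --pt "0 0.002 0" --pt "0 0.005 0" --pt "-0.003 0.005 0" --pt "0 0 0" --pt "0 0 0" --yaw '[0,0,0,0,0,0,0,0,0,0]'

```text
t: 15.33
tool_pos: [0.6396, -0.0, -0.028]
orientation: [0.68, 0.733, 0.003, 0.008]
wrist_force: [-0.3, 0.5, 0.9]
grip_width: 1.004
grip_force: 0.0
```

```bash
python3 lean.py .593 -.055; python3 chk.py .593 -.055
```

```text
15.3333 [ 0.6396 -0.     -0.028 ] [-0.3  0.5  0.9]
57 base [ 0.5908 -0.0572] slope(deg) [0.2 3.3]
 nozzle 14 [ 0.5961 -0.0571  0.156 ] lean y from base 0.1
 nozzle 17 [ 0.5946 -0.057   0.1785] lean y from base 0.1
 nozzle 13 [ 0.594  -0.0563  0.203 ] lean y from base 0.3
15.3833 [ 6.397e-01 -5.000e-04 -2.800e-02] x-angle 94.26270354360184 tool z [ 0.0151 -0.0064 -0.9999] [-0.2 -0.3  0.5]
top few 0
scene 20 bottle [ 0.5909 -0.0563] rms 0.0013
  nozzle top [ 0.5941 -0.0563  0.2022] 17
```

Upright and centred on the finger. Resuming the push.

Call:
jog_arm --pt "0 -0.006 0" --pt "0 -0.006 0" --pt "0 -0.002 0" --pt "0 -0.002 0" --pt "0 -0.002 0" --pt "0 -0.002 0" --pt "0 -0.002 0" --pt "0 -0.002 0" --pt "0 -0.003 0" --pt "0 -0.004 0" --pt "0 -0.004 0" --pt "0 -0.004 0" --pt "0 -0.004 0" --pt "0 -0.004 0" --pt "0 -0.004 0" --pt "0 -0.004 0" --pt "0 -0.003 0" --pt "0 -0.002 0" --pt "0 -0.001 0" --pt "0 0 0" --yaw '[0,0,0,0,0,0,0,0,0,0,0,0,0,0,0,0,0,0,0,0]'

```text
t: 17.15
tool_pos: [0.6398, -0.0617, -0.028]
orientation: [0.68, 0.733, 0.003, 0.008]
wrist_force: [0.2, 0.9, -0.5]
grip_width: 1.002
grip_force: 0.0
```

```bash
python3 lean.py .592 -.095
```

```text
17.15 [ 0.6398 -0.0617 -0.028 ] [ 0.2  0.9 -0.5]
65 base [ 0.5899 -0.0973] slope(deg) [-0.2 -0.8]
 nozzle 2 [ 0.5917 -0.1107  0.1607] lean y from base -4.8
```

Call:
jog_arm --pt "0 -0.002 0" --pt "0.0002 -0.003 0" --pt "0.0003 -0.004 0" --pt "0.0003 -0.004 0" --pt "0.0003 -0.004 0" --pt "0.0003 -0.004 0" --pt "0.0003 -0.004 0" --pt "0.0003 -0.004 0" --pt "0.0003 -0.004 0" --pt "0.0003 -0.004 0" --pt "0.0003 -0.004 0" --pt "0.0003 -0.004 0" --pt "0.0003 -0.004 0" --pt "0.0003 -0.004 0" --pt "0.0003 -0.004 0" --pt "0.0003 -0.004 0" --pt "0.0002 -0.003 0" --pt "0.0002 -0.002 0" --pt "0 -0.001 0" --pt "0 0 0" --yaw '[0,0,0,0,0,0,0,0,0,0,0,0,0,0,0,0,0,0,0,0]'

```text
t: 18.87
tool_pos: [0.6445, -0.1288, -0.0281]
orientation: [0.68, 0.733, 0.003, 0.008]
wrist_force: [0.2, 1.7, -0.3]
grip_width: 1.001
grip_force: 0.0
```

```bash
python3 lean.py .595 -.165; python3 chk.py .595 -.165 c4
```

```text
18.8667 [ 0.6445 -0.1288 -0.0281] [ 0.2  1.7 -0.3]
54 base [ 0.5905 -0.1668] slope(deg) [2.  1.7]
18.9167 [ 0.6445 -0.1286 -0.0281] x-angle 94.25586503953991 tool z [ 0.015  -0.0064 -0.9999] [-0.4  1.2 -0.2]
top few 0
scene 29 bottle [ 0.592  -0.1644] rms 0.001
```

View pics/c4.png

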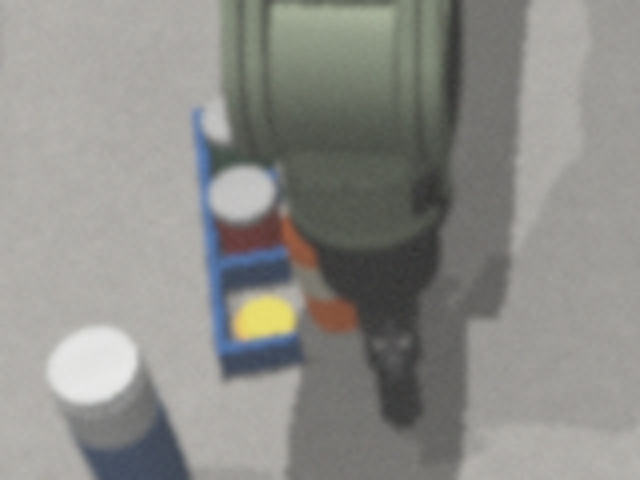

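The bottle, at about (330,310), is lined up with the bay mouth (patch at (265,318)), but it has drifted toward -x on the finger. I'll back off, re-centre, and turn the face to the rack's direction.

Call:
jog_arm --pt "0 0.0015 0" --pt "0 0.0015 0" --pt "0 0.0015 0" --pt "0 0.0015 0" --pt "0 0.002 0" --pt "0 0.002 0" --pt "0 0.006 0" --pt "-0.002 0.006 0" --pt "-0.002 0.006 0" --pt "0 0 0" --pt "0 0 0" --yaw '[0,0,0,0,0,0,0,0.03,0.03,0,0]'

```text
t: 19.93
tool_pos: [0.6406, -0.1001, -0.0279]
orientation: [0.658, 0.753, 0.003, 0.008]
wrist_force: [0.3, -0.6, -0.1]
grip_width: 1.002
grip_force: 0.0
```

```bash
python3 lean.py .593 -.165; python3 chk.py .593 -.165
```

```text
19.9333 [ 0.6406 -0.1001 -0.0279] [ 0.3 -0.6 -0.1]
68 base [ 0.5914 -0.1635] slope(deg) [ 0.1 -0.1]
 nozzle 25 [ 0.5958 -0.1627  0.1556] lean y from base 0.3
 nozzle 4 [ 0.5968 -0.1647  0.1689] lean y from base -0.4
 nozzle 1 [ 0.6354 -0.1448  0.2032] lean y from base 5.3
19.9833 [ 0.6406 -0.1005 -0.028 ] x-angle 97.6974901328867 tool z [ 0.0155 -0.0055 -0.9999] [ 0.2 -0.4 -0.1]
top few 0
scene 31 bottle [ 0.5918 -0.1639] rms 0.0012
  nozzle top [ 0.5958 -0.1628  0.1613] 20
```

Call:
jog_arm --pt "0 -0.008 0" --pt "0 -0.008 0" --pt "0 -0.002 0" --pt "0 -0.002 0" --pt "0.0002 -0.002 0" --pt "0.0003 -0.002 0" --pt "0.0003 -0.002 0" --pt "0.0003 -0.002 0" --pt "0.0003 -0.003 0" --pt "0.0004 -0.003 0" --pt "0.0004 -0.003 0" --pt "0.0004 -0.003 0" --pt "0.0004 -0.003 0" --pt "0.0004 -0.003 0" --pt "0.0004 -0.003 0" --pt "0.0004 -0.003 0" --pt "0.0004 -0.003 0" --pt "0.0003 -0.002 0" --pt "0.0003 -0.002 0" --pt "0 0 0" --yaw '[0,0,0,0,0,0,0,0,0,0,0,0,0,0,0,0,0,0,0,0]'

```text
t: 21.75
tool_pos: [0.6458, -0.16, -0.028]
orientation: [0.658, 0.753, 0.003, 0.008]
wrist_force: [-0.9, 2.3, 0.4]
grip_width: 1.0
grip_force: 0.1
```

```bash
python3 lean.py .596 -.197
```

```text
21.75 [ 0.6458 -0.16   -0.028 ] [-0.9  2.3  0.4]
42 base [ 0.5937 -0.1973] slope(deg) [ 1.2 -4.1]
 nozzle 2 [ 0.6436 -0.2054  0.202 ] lean y from base -2.3
```

Call:
jog_arm --pt "0.0002 -0.0015 0" --pt "0.0002 -0.0015 0" --pt "0.0002 -0.0015 0" --pt "0.0002 -0.0015 0" --pt "0.0002 -0.0015 0" --pt "0.0002 -0.0015 0" --pt "0.0001 -0.001 0" --pt "0 0 0" --yaw '[0,0,0,0,0,0,0,0]'

```text
t: 22.47
tool_pos: [0.6471, -0.1699, -0.028]
orientation: [0.658, 0.753, 0.003, 0.008]
wrist_force: [0.3, 1.1, -0.2]
grip_width: 1.004
grip_force: 0.2
```

Call:
jog_arm --pt "0.0001 -0.001 0" --pt "0.0001 -0.001 0" --pt "0 0 0" --yaw '[0,0,0]'

```text
t: 22.72
tool_pos: [0.6473, -0.1717, -0.028]
orientation: [0.658, 0.753, 0.003, 0.008]
wrist_force: [0.0, 2.0, 0.5]
grip_width: 0.997
grip_force: 0.3
```

```bash
python3 lean.py .598 -.208
```

```text
22.7167 [ 0.6473 -0.1717 -0.028 ] [0.  2.  0.5]
32 base [ 0.5924 -0.2109] slope(deg) [ 5.2 -2. ]
```

Call:
jog_arm --pt "0.0001 -0.001 0" --pt "0.0001 -0.001 0" --pt "0 0 0" --yaw '[0,0,0]'

```text
t: 23.02
tool_pos: [0.6475, -0.1738, -0.028]
orientation: [0.658, 0.753, 0.003, 0.008]
wrist_force: [0.7, 2.8, 0.6]
grip_width: 1.004
grip_force: 0.2
```

Call:
jog_arm --pt "0.0001 -0.001 0" --pt "0.0001 -0.001 0" --pt "0 0 0" --yaw '[0,0,0]'

```text
t: 23.27
tool_pos: [0.6477, -0.1758, -0.028]
orientation: [0.658, 0.753, 0.003, 0.008]
wrist_force: [-0.0, 1.7, 0.1]
grip_width: 0.998
grip_force: 0.2
```

Call:
jog_arm --pt "0.0001 -0.001 0" --pt "0 0 0" --yaw '[0,0]'

```text
t: 23.43
tool_pos: [0.6478, -0.1767, -0.028]
orientation: [0.658, 0.753, 0.003, 0.008]
wrist_force: [-0.7, 1.7, -0.0]
grip_width: 1.001
grip_force: 0.2
```

Call:
jog_arm --pt "0.0001 -0.001 0" --pt "0 0 0" --yaw '[0,0]'

```text
t: 23.6
tool_pos: [0.6479, -0.1775, -0.028]
orientation: [0.658, 0.753, 0.003, 0.008]
wrist_force: [0.4, 3.0, -0.0]
grip_width: 0.998
grip_force: 0.3
```

Call:
jog_arm --pt "0 0.001 0" --pt "0 0.001 0" --pt "0 0.0015 0" --pt "0 0.0015 0" --pt "0 0.0015 0" --pt "0 0.002 0" --pt "0 0.003 0" --pt "0 0.015 0" --pt "0 0.03 0" --pt "0 0.03 0" --pt "0 0.03 0" --pt "0 0.03 0" --pt "0 0 0" --yaw '[0,0,0,0,0,0,0,0,0,0,0,0,0]'

```text
t: 24.68
tool_pos: [0.6478, -0.0221, -0.028]
orientation: [0.656, 0.755, 0.005, 0.006]
wrist_force: [1.0, 1.8, -0.1]
grip_width: 0.997
grip_force: 0.0
```

```bash
python3 lean.py .598 -.214; python3 chk.py .598 -.214 c5
python3 - <<'E'
from h import *
g=vision.grab_frame("top")["image"][140:250,330:470];cv2.imwrite("pics/t5.png",cv2.resize(g[...,::-1],None,fx=5,fy=5,interpolation=cv2.INTER_CUBIC))
E
```

```text
24.6833 [ 0.6478 -0.0221 -0.028 ] [ 1.   1.8 -0.1]
15 base [ 0.59   -0.2147] slope(deg) [10.8 -2. ]
 nozzle 26 [ 0.5998 -0.2141  0.1522] lean y from base 0.2
 nozzle 11 [ 0.5988 -0.2135  0.1813] lean y from base 0.4
 nozzle 21 [ 0.5972 -0.2141  0.2017] lean y from base 0.2
24.7333 [ 0.6478 -0.0259 -0.028 ] x-angle 97.97260743139844 tool z [ 0.0155 -0.0032 -0.9999] [ 0.4 -1.5  0.2]
top 11 bottle [ 0.5969 -0.215 ] rms 0.0006
  nozzle top [ 0.5963 -0.2148  0.2093] 6
scene few 0
```

View pics/t5.png

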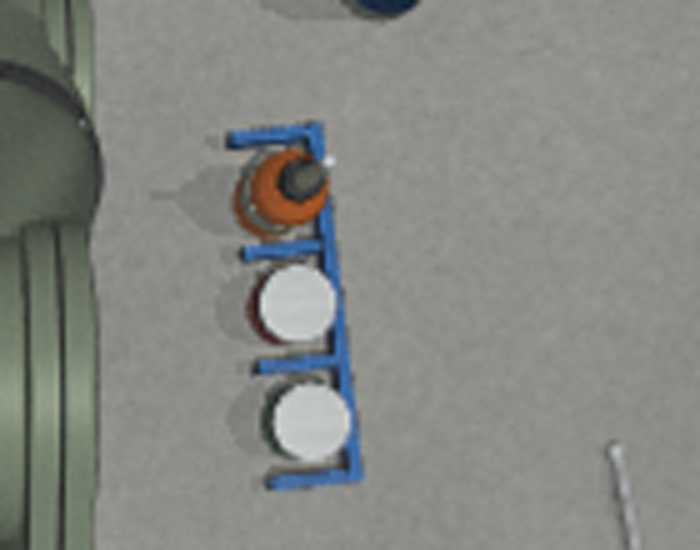

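The bottle, at about (285,190), stands in the free bay between its side walls and against the back. The tins at (298,303) and (312,420) are where they were.

```bash
python3 -c "
from rig import ticket
print(ticket.hand_in())"
```

```text
the job is handed in; nothing more can be done
None
```

The job is handed in at about 25 s of robot time: the bottle stands upright in the free bay, an estimated 2 mm short of touching the back wall, with the tins looking undisturbed; hand-in gave no verdict.

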